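# One stroke of the hand-wheel vial press

### The arm

A 6-joint arm with a two-finger parallel gripper is mounted at the origin on a cart in front of the work surface, level with it; the furniture and walls round the work are solid. World frame = base frame: x ahead of the robot, y to its left, z up, the work surface at z = 0. Lengths are in mm, angles in rad, forces in N, time in s.
With the tool pointing down it reaches from about 275 to 1000 mm from the base axis. Payload 8.4 kg.
Tool frame: the origin (TCP) lies at the very end of the fingers, on their centre line; the grasp point (between the pads) lies 19 mm behind it; z points along the fingers, y is the direction in which the jaws open and shut (so a half turn about z gives the same grasp; the last joint's range is limited). The gripper opens to 85 mm and grips with 20 to 120 N. Pads are 22 mm wide; open, the fingers measure 114 mm over their backs; the gripper's body (76 mm by 85 mm) begins 54 mm behind the grasp point. The pads swing forward as they close: fully open they stand 13 mm farther back than shut.
Start: joints at [1.178, 0.353, 1.633, -0, 1.155, -0.002], TCP at [238.079, 577.881, 231.281] pointing down, gripper open.
Joint ranges: [-2.63, 2.63], [-0.92, 2.1], [0.06, 2.66], [-1.3, 4.44], [0, 2.69], [-3.02, 3.02]. Speed limits (rad/s): [2.22, 2.22, 2.79, 3.14, 3.14, 3.14].

### API

Orientations are given as [roll, pitch, yaw] about the fixed x, y, z axes, in that order (R = Rz(yaw) Ry(pitch) Rx(roll)).
In Python, from rig import r gives the robot as it stands.
- The arm moves only by the tool move_arm, never from a script. Its argument "increments" is a list of rows, each an object of numbers: "tx", "ty", "tz": the shift along the tool's x, y, z in cm; "rx", "ry", "rz": the turn, a rotation vector about the tool's x, y, z in degrees; "gripper": the gripper's target within -1 to 1 (fully open at 1, half-way at 0, shut at -1). A call has 1 to 12 rows; each row shifts and turns the commanded pose from where the row before left it, along the tool's axes as they then stand; what a row does not reach is not made up. A row lasts 1/10 s, in which the tool goes at most 50 mm and 8.59 degrees, less where a joint would pass 70% of its speed; a pose out of reach is approached as far as the arm can. A call is refused whole if a number of a shift passes 5 or a number of a turn 8.59, either way. A call with a gripper value outside its range is refused whole. The fingers move at their own pace and stop on an object; "squeeze" is the grip in N (left out, the last holds). Time passes only in rows, so rows that do not move let the fingers close. It gives the time, the measured TCP pose, the force and the opening at its end, in the units of the state.
- r.sense(): the state, without advancing time (a new reading comes with each control period).
- r.grab_frame(name): name is "scene" or "top" or "wrist"; returns (picture, depth): 400x640x3 uint8, red, green, blue; 400x640 float32, mm along the optical axis (not along the pixel's ray), 0 where there is no reading.
- r.camera_model(name): a dict with "fx", "fy", "cx", "cy" (pixels), "R" (3x3) and "t" (3): a world point X has camera coordinates R X + t; the wrist camera has in their place "hand_eye" (4x4, takes a point from camera to tool coordinates, whose origin is the TCP and whose axes are the flange's). Camera axes: x right, y down, z forward; pixel columns grow to the right and rows downward; lengths in mm; the calibration is good to about 2 mm. A picture is of the moment at which its call begins: read the wrist's pose just before it. camera_model takes no time and is no camera call.
- r.sign_off(): hands the job in, once; it reports no verdict.
Trained networks look in the newest picture that a camera, given by its name, has taken for a name from the list of things; names that differ only in an ending like _2 or _b are one class to them, and where a whole thing is asked for, a point or a joint stands for the part that bears it (a point fixed in the world has none). Each returns a list of dicts, best first, with "confidence" (0 to 1); they miss things now and then, are a little off and sometimes report something else, mostly with a low value. They report only what shows in the picture. A call takes as long as a camera call.
- r.cut_out(query, camera): "mask" (400x640 bool, what is visible of it) and "bbox" ([left, top, right, bottom] in pixels, round what is visible of it).
- r.place_of(query, camera): "location" ([row, column] in pixels: a listed point, or the origin of a listed thing).
The state is a dict: "clock": time; "qpos": joint angles; "qvel": joint speeds; "joint_efforts": joint torques, N m; "eef_pos": TCP position; "tcp_rot": TCP orientation; "contact_force": force on the tool from outside, world axes, zero at the start; "wrist_torque": the same for the moment, N m; "opening": opening from 0.0 (shut) to 1.0 (fully open).
Only numpy, scipy, OpenCV 4.12 (cv2) and the standard library are available. Lean on these libraries where they do the work, as an engineer would, in place of code of your own. Each camera call takes 0.05 s, during which the arm holds its last target. There are 200 camera calls.

### The job

Gently slide the loaded carriage by its knob fully home against its stop under the press, then turn the red flywheel by its black crank knob clockwise, seen from above, through exactly one full revolution until it meets its one-turn stop, so that the ram pushes the orange cup with the red-capped vial flush into its collar and rises again. Go by feel: grip the knobs lightly and bear on each stop with no more than about 5 N, as a harder push strains it. Let go with the wheel resting at its stop and the vial standing upright in its cup, and leave everything else on the desk alone.

Things in the scene. Friction and masses are not known exactly. Their poses are not given: they have to be found in the camera images.
- press: grey hand-wheel vial press, fixed to the desk. Origin on the desk under the flywheel's vertical axis; base 14 mm thick, x -60..60, y -65..225 mm in its own frame. Two columns at x = +48 carry a head (z 118..142 mm) that guides the ram and a top plate (z 219 mm) under the flywheel; a rod drives the ram down and up once a turn. A tall cabinet stands some 10 cm off behind its right (-y, +x) side.
- wheel_axis (a point): point on the vertical axis of the red flywheel, 264 mm above the desk, level with the crank knob's grip. The flywheel, a disc 130 mm across, z 222 to 235 mm, is at its start stop and turns only clockwise seen from above, one revolution, to a firm, slightly springy one-turn stop (0.35 mm per N at the knob). It stays where left. About 2 N at the knob turns it, a few N more in the second quarter.
- crank_knob (a point): centre of the upright black crank knob at grip height, 264 mm above the desk, 48 mm from the wheel's axis. Knob 22 mm across, 245 to 282 mm above the desk; it spins freely, so the gripper need not turn. At the start it is on the press's -x side. Its steel arm turns on the wheel's hub between two pins with 10 to 20 deg of free play, so the knob goes a little more than once round for one turn of the wheel.
- turn_pointer (a point): small orange pointer in front of the yellow scale, 215 mm above the desk, driven by the flywheel itself: it travels 24 mm along the scale, towards the press's -y, in one revolution of the wheel (y = +12 mm in the stop plate's frame at the start, -12 mm at the end).
- stopplate: steel plate under the flywheel that carries the one-turn stop, with a yellow scale in front (-x side). Origin on the wheel's axis, 219 mm above the desk; axes as the press's while at ease. It is sprung.
- scale (a point): centre of the yellow scale, 43 mm from the wheel's axis, 215 mm above the desk, at y = 0 of the press while at ease. It swings towards the press's +y only when the wheel is pushed hard into its one-turn stop (2.2 mm at about 10 N at the knob).
- carriage: aluminium carriage with a round collar (45 mm across, top 44 mm above the desk), sliding along the press's y. Its origin is on the desk level under the collar's centre: at y = +60 mm in the press's frame at the start (out), y = 0 when fully home against a firm, slightly springy stop (0.25 mm per N), under the ram. About 2 N moves it.
- carriage_knob (a point): centre of the carriage's upright black knob at grip height, 52 mm above the desk, 110 mm towards the press's +y from the collar's centre. Knob 22 mm across, z from 41 to 65 mm. Push it along the press's -y by 60 mm.
- cup_rim (a point): centre of the rim of the orange cup (33 mm across, 22 mm deep) in the collar. The rim stands 50 mm above the desk at the start and 44 mm (flush with the collar) when pressed down; it is stiff (14 N) and stays where pushed.
- vial: glass vial with red cap, 22 mm across, 46 mm tall, standing loose in the orange cup (2 mm play). Origin at the centre of its underside, 32 mm above the desk at the start, 26 mm when pressed.
- amber: bystander: amber reagent bottle with black cap, 62x62x135 mm. Origin at the centre of its underside. Leave alone.
- white: bystander: white reagent bottle with blue cap, 68x68x150 mm. Origin at the centre of its underside. Leave alone.
- tape: bystander: roll of green tape lying flat, 98x98x19 mm. Origin at the centre of its underside. Leave alone.
- vial_green: bystander: glass vial with green cap, 22x22x46 mm. Origin at the centre of its underside. Leave alone.
- vial_yellow: bystander: glass vial with yellow cap, 22x22x46 mm. Origin at the centre of its underside. Leave alone.
- timer: bystander: white bench timer, 62x66x19 mm. Origin at the centre of its underside. Leave alone.

How it is judged (in metres and radians):
On the way, in this order (a step that is already met when the one before it is completed fails the run):
1. the carriage is fully home, the vial upright in it (y of carriage in the frame of press below 0.0015 m and angle between vial's own z axis and vertical below 0.15 rad), for 0.2 s.
2. about half a turn: the ram has pushed the cup and vial down, the carriage still home (y of carriage in the frame of press below 0.0015 m and y of turn_pointer in the frame of stopplate below 0.0015 m and z of cup_rim in the frame of press below 0.0455 m).
3. three quarters of a turn (y of turn_pointer in the frame of stopplate below -0.006 m).
4. the wheel has come round to its one-turn stop (y of turn_pointer in the frame of stopplate below -0.0119 m), for 0.2 s.
At the end, for the whole second after the job is handed in: The carriage is within 1.5 mm of its home stop; the flywheel rests within 1.4 deg of its one-turn stop, one whole revolution on (pointer at -12 mm); the cup rim is flush with the collar within 1.5 mm, with the vial upright (within 5 deg) on its floor; all at rest and released (y of carriage in the frame of press below 0.0015 m and y of turn_pointer in the frame of stopplate below -0.0119 m and z of cup_rim in the frame of press below 0.0455 m and z of vial in the frame of press below 0.0285 m and horizontal distance between vial and wheel_axis below 0.004 m and angle between vial's own z axis and vertical below 0.08 rad and linear speed of vial below 0.01 m/s); the robot touches nothing.
It fails at once if the flywheel forced into its one-turn stop (the scale swung by more than 2.2 mm, about 10 N at the knob) (y of scale in the frame of press above 0.0022 m).
It fails at once if the carriage forced into its home stop (more than 1.5 mm past it, about 10 N) (y of carriage in the frame of press below -0.0015 m).
It fails at once if more than 60 N between the fingers and the press, grip included (contact force between the fingers and press above 60 N).
It fails at once if the vial tipped by more than 20 deg (angle between vial's own z axis and vertical above 0.35 rad).
It fails at once if a bystander moved by more than 20 mm (distance of any of amber, white, tape, vial_green, vial_yellow, timer from where it was at the start of the episode above 0.02 m).
It also fails if it takes over 72 s, if anything falls off the work surface, if the arm or the gripper's body presses on something with over 40 N, if the wrist force passes 120 N, or if a joint passes its speed limit or range.

## Working session

There is one attempt and no reset: what is moved stays moved. The work goes in short steps, Python scripts to look and compute and a tool call to move; the robot and the scene stay as the last step left them, time stands still between calls to the robot, and variables do not carry over. Pictures are saved under pics/ and viewed, about 8 in all and at most 12, crops included, and the job is handed in when it is done.

Besides the shell and the picture viewer there is one more tool, called after "Emit:" as a command line: name --argument value ..., lists and objects as JSON in quotes. move_arm: Moves the arm, as the interface text tells. Its arguments: {"type":"object","properties":{"increments":{"type":"array","items":{"type":"object","properties":{"tx":{"type":"number"},"ty":{"type":"number"},"tz":{"type":"number"},"rx":{"type":"number"},"ry":{"type":"number"},"rz":{"type":"number"},"gripper":{"type":"number"}}}},"squeeze":{"type":"number"}},"required":["increments"]}

```bash
mkdir -p pics; cat > h.py <<'E'
import numpy as np, cv2
from rig import r
from scipy.spatial.transform import Rotation as Ro
def ray(cam,rc):
    m=r.camera_model(cam); R=np.array(m['R']);t=np.array(m['t'])
    d=R.T@np.array([(rc[1]-m['cx'])/m['fx'],(rc[0]-m['cy'])/m['fy'],1]); return -R.T@t,d
def atz(cam,rc,z):
    o,d=ray(cam,rc); return o+d*(z-o[2])/d[2]
def save(n,p): cv2.imwrite('pics/'+n,cv2.cvtColor(p,cv2.COLOR_RGB2BGR))
E
python3 - <<'E'
from h import *
for c in ['scene','top']:
    p,d=r.grab_frame(c); save(c+'0.png',p)
    o,_=ray(c,[200,320]); print(c,o.round())
    for q,z in [('wheel_axis',264),('crank_knob',264),('turn_pointer',215),('scale',215),('carriage_knob',52),('cup_rim',50),('vial',32),('press',0),('carriage',0)]:
        for k in r.place_of(q,c)[:2]:
            print(q,np.round(k['location']),round(k['confidence'],2),atz(c,k['location'],z).round(1))
print(r.sense())
E
```

```text
scene [-466. -541.  916.]
wheel_axis [176. 265.] 0.83 [462.6 129.7 264. ]
wheel_axis [250. 266.] 0.69 [205.3 -46.5 264. ]
crank_knob [176. 249.] 0.81 [438.3 164.3 264. ]
crank_knob [200. 240.] 0.52 [335.  115.5 264. ]
scale [193. 257.] 0.92 [443.7 146.6 215. ]
scale [246. 256.] 0.32 [257.1  17.9 215. ]
carriage_knob [214. 228.] 0.87 [513.2 312.9  52. ]
cup_rim [232. 253.] 0.45 [478.7 195.8  50. ]
vial [233. 253.] 0.5 [493.  207.4  32. ]
vial [287. 438.] 0.43 [ 530.7 -341.9   32. ]
press [250. 269.] 0.76 [480.2 143.5   0. ]
top [ 251.   37. 1578.]
wheel_axis [215. 270.] 0.74 [470.4 141.1 264. ]
crank_knob [228. 262.] 0.75 [435.5 162.8 264. ]
crank_knob [231. 266.] 0.27 [427.4 151.3 264. ]
scale [236. 264.] 0.81 [419.5 160.6 215. ]
carriage_knob [215. 220.] 0.62 [510.1 316.9  52. ]
carriage_knob [222. 256.] 0.31 [485.7 203.7  52. ]
press [226. 275.] 0.57 [477.  144.2   0. ]
carriage [222. 256.] 0.71 [494.1 208.7   0. ]
{'clock': 1.0, 'qpos': array([ 1.17762966e+00,  3.52995872e-01,  1.63337989e+00, -2.77037495e-05,
        1.15518439e+00, -2.39472633e-03]), 'qvel': array([ 6.15543299e-04,  5.96677640e-04,  8.23914980e-05,  2.09184298e-04,
       -5.47900722e-04,  9.79925326e-04]), 'joint_efforts': array([-1.43557227e-03, -6.05194759e+01, -3.42434978e+01, -5.60057481e-05,
        1.18292250e-03,  9.49361208e-06]), 'eef_pos': array([238.0765203 , 577.90086434, 231.29216643]), 'tcp_rot': array([3.14156021e+00, 2.54234396e-05, 2.75083189e+00]), 'contact_force': array([ 0.83792157, -0.14807467, -0.38012985]), 'wrist_torque': array([ 0.0007729 ,  0.04823932, -0.02526217]), 'opening': 1.0004701293229796}
```

```bash
python3 -c "
import cv2,numpy as np
a=cv2.imread('pics/scene0.png');b=cv2.imread('pics/top0.png')
cv2.imwrite('pics/both0.png',np.vstack([cv2.resize(a,(480,300)),cv2.resize(b,(480,300))]))"
```

```text
(no output)
```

View pics/both0.png

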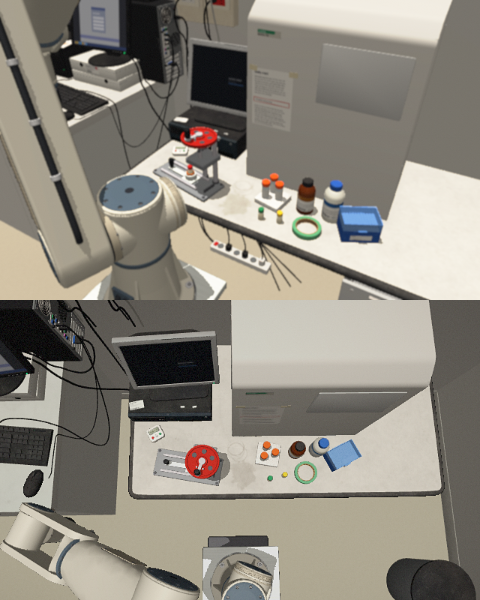

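The scene view shows the red wheel near (200,137) in the upper half, and the press is angled about -14°. The top view shows the carriage knob on its left. I'll take a closer look with the wrist camera.

```bash
python3 - <<'E'
from h import *
m=r.camera_model('wrist'); print(np.round(m['hand_eye'],2),m['fx'],m['cx'],m['cy'])
E
```

```text
[[  -0.     -0.95   -0.31   79.87]
 [   1.     -0.     -0.      1.53]
 [   0.     -0.31    0.95 -143.59]
 [   0.      0.      0.      1.  ]] 321.0721881287787 320.5807162053142 202.69231222674378
```

Emit:
move_arm --increments '[{"tz":-4},{"tz":-4,"tx":-1},{"tx":-3.3,"ty":-2,"tz":-2.2},{"tx":-3.3,"ty":-2,"tz":-2.2},{"tx":-3.3,"ty":-2,"tz":-2.2},{"tx":-3.3,"ty":-2,"tz":-2.2},{"tx":-3.3,"ty":-2,"tz":-2.2},{"tx":-3.3,"ty":-2,"tz":-2.2},{"tx":-3.3,"ty":-2},{"tx":-3.3,"ty":-2},{"tx":-3.3,"ty":-2},{"rz":-8}]'

```text
invalid input
```

Emit:
move_arm --increments '[{"tx":0,"ty":0,"tz":-4,"rx":0,"ry":0,"rz":0,"gripper":1},{"tx":-1,"ty":0,"tz":-4,"rx":0,"ry":0,"rz":0,"gripper":1}]' --squeeze 20

```text
clock: 1.2
eef_pos: [246.3, 573.6, 311.1]
tcp_rot: [-3.139, -0.0, 2.752]
contact_force: [1.1, 1.0, 0.9]
opening: 0.997
```

Emit:
move_arm --increments '[{"tx":-3.3,"ty":-2,"tz":-2,"rx":0,"ry":0,"rz":-4,"gripper":1},{"tx":-3.3,"ty":-2,"tz":-2,"rx":0,"ry":0,"rz":-4,"gripper":1},{"tx":-3,"ty":-2.3,"tz":-2,"rx":0,"ry":0,"rz":0,"gripper":1},{"tx":-3,"ty":-2.3,"tz":-2,"rx":0,"ry":0,"rz":0,"gripper":1},{"tx":-3,"ty":-2.3,"tz":-2,"rx":0,"ry":0,"rz":0,"gripper":1},{"tx":-3,"ty":-2.3,"tz":-2,"rx":0,"ry":0,"rz":0,"gripper":1},{"tx":-3,"ty":-2.3,"tz":0,"rx":0,"ry":0,"rz":0,"gripper":1},{"tx":-3,"ty":-2.3,"tz":0,"rx":0,"ry":0,"rz":0,"gripper":1},{"tx":-2,"ty":-2.3,"tz":0,"rx":0,"ry":0,"rz":0,"gripper":1},{"tx":0,"ty":-2.3,"tz":0,"rx":0,"ry":0,"rz":0,"gripper":1},{"tx":0,"ty":0,"tz":0,"rx":0,"ry":0,"rz":0,"gripper":1}]' --squeeze 20

```text
clock: 2.3
eef_pos: [443.2, 283.4, 431.6]
tcp_rot: [-3.141, 0.0, 2.888]
contact_force: [0.1, -0.6, 1.0]
opening: 0.998
```

```bash
cat >> h.py <<'E'
def wpose():
    s=r.sense(); H=np.eye(4); H[:3,:3]=Ro.from_euler('xyz',s['tcp_rot']).as_matrix(); H[:3,3]=s['eef_pos']
    return H@np.array(r.camera_model('wrist')['hand_eye'])
def watz(T,rc,z):
    m=r.camera_model('wrist'); d=T[:3,:3]@np.array([(rc[1]-m['cx'])/m['fx'],(rc[0]-m['cy'])/m['fy'],1]); o=T[:3,3]
    return o+d*(z-o[2])/d[2]
def wlook(n,qs):
    T=wpose(); p,d=r.grab_frame('wrist'); save(n,p); out={}
    for q,z in qs:
        for k in r.place_of(q,'wrist')[:2]:
            X=watz(T,k['location'],z); out.setdefault(q,X); print(q,np.round(k['location']),round(k['confidence'],2),X.round(1))
    return T,p,d,out
Q=[('wheel_axis',264),('crank_knob',264),('turn_pointer',215),('scale',215),('carriage_knob',52),('cup_rim',50),('vial',32),('press',0),('carriage',0)]
E
python3 - <<'E'
from h import *
s=r.sense();print(s['clock'],s['eef_pos'],s['tcp_rot'])
T,p,d,o=wlook('w1.png',Q)
print(T[:3,3])
# red disc top points from depth
m=r.camera_model('wrist'); v,u=np.mgrid[:400,:640]
P=np.stack([(u-m['cx'])/m['fx']*d,(v-m['cy'])/m['fy']*d,d],-1)@T[:3,:3].T+T[:3,3]
i=p.astype(int); red=(i[...,0]>120)&(i[...,1]<70)&(i[...,2]<70)&(d>0)&(abs(P[...,2]-235)<12)
X=P[red]; print(len(X),np.median(X[:,2]))
(c,rad)=cv2.minEnclosingCircle(X[:,:2].astype(np.float32)); print('disc',c,rad,np.percentile(X,[1,99],axis=0))
blk=(i.sum(2)<120)&(d>0)
for nm,zl,zh,c0 in [('crank',270,290,(440,163)),('cknob',58,72,(512,315))]:
    k=blk&(P[...,2]>zl)&(P[...,2]<zh)&(np.hypot(P[...,0]-c0[0],P[...,1]-c0[1])<40); Y=P[k]
    print(nm,len(Y), Y.mean(0) if len(Y) else '', cv2.minEnclosingCircle(Y[:,:2].astype(np.float32)) if len(Y) else '')
E
```

```text
2.3 [443.15971588 283.37958024 431.56741379] [-3.14101713e+00  2.00856229e-04  2.88789752e+00]
wheel_axis [244. 200.] 0.97 [477.  143.3 264. ]
crank_knob [204. 198.] 0.8 [433.9 158.  264. ]
crank_knob [183. 349.] 0.27 [451.2 312.  264. ]
scale [192. 207.] 0.97 [433.3 150.7 215. ]
carriage_knob [183. 346.] 0.78 [507.9 311.7  52. ]
cup_rim [184. 278.] 0.51 [482.3 200.5  50. ]
vial [184. 280.] 0.64 [486. 201.  32.]
vial [246. 203.] 0.44 [563.9  26.6  32. ]
press [178. 252.] 0.66 [469.4 147.7   0. ]
press [194. 105.] 0.61 [ 430.2 -127.3    0. ]
carriage [178. 283.] 0.59 [484.4 203.2   0. ]
[366.44307771 304.98775957 575.14513412]
5375 232.32695279779483
disc (476.0043640136719, 147.38331604003906) 64.10033416748047 [[414.81633095  87.04779978 230.33987959]
 [532.14866426 206.84187177 237.36294114]]
crank 288 [429.74744179 166.44687293 280.05568851] ((430.4640197753906, 164.187255859375), 9.861044883728027)
cknob 22 [501.1778284  311.28697508  63.32848783] ((505.0791320800781, 313.35552978515625), 9.143887519836426)
```

View pics/w1.png

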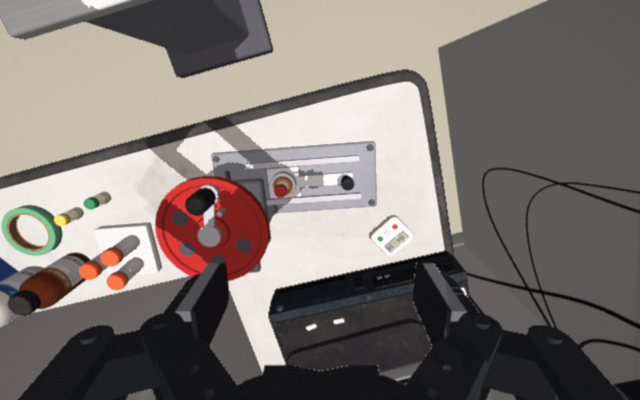

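The wrist view shows the red wheel hub at (210,237), crank knob at (203,198), carriage knob at (347,183) and the red-capped vial at (281,187). They fit the given sizes: knob to axis measures 170 mm. Next I'll shut the fingers, go above the space behind the carriage knob, and look closer.

Emit:
move_arm --increments '[{"tx":0,"ty":0,"tz":0,"rx":0,"ry":0,"rz":-4.2,"gripper":-1},{"tx":-1.4,"ty":1.8,"tz":4,"rx":0,"ry":0,"rz":0,"gripper":-1},{"tx":-1.4,"ty":1.8,"tz":4,"rx":0,"ry":0,"rz":0,"gripper":-1},{"tx":-1.4,"ty":1.8,"tz":4,"rx":0,"ry":0,"rz":0,"gripper":-1},{"tx":-1.5,"ty":1.9,"tz":4,"rx":0,"ry":0,"rz":0,"gripper":-1},{"tx":0,"ty":0,"tz":4,"rx":0,"ry":0,"rz":0,"gripper":-1},{"tx":0,"ty":0,"tz":3,"rx":0,"ry":0,"rz":0,"gripper":-1},{"tx":0,"ty":0,"tz":0,"rx":0,"ry":0,"rz":0,"gripper":-1},{"tx":0,"ty":0,"tz":0,"rx":0,"ry":0,"rz":0,"gripper":-1}]' --squeeze 20

```text
clock: 3.7
eef_pos: [512.3, 347.7, 201.7]
tcp_rot: [-3.141, -0.0, 2.964]
contact_force: [0.1, -0.2, 0.3]
opening: -0.002
```

```bash
python3 - <<'E'
from h import *
s=r.sense();print(s['clock'],s['eef_pos'],s['tcp_rot'],s['contact_force'])
T,p,d,o=wlook('w2.png',Q)
m=r.camera_model('wrist'); v,u=np.mgrid[:400,:640]
P=np.stack([(u-m['cx'])/m['fx']*d,(v-m['cy'])/m['fy']*d,d],-1)@T[:3,:3].T+T[:3,3]
i=p.astype(int)
np.savez('w2.npz',P=P,p=p,d=d)
b=(d>0)&(abs(P[...,2]-14)<4)&(P[...,1]>210)&(P[...,1]<420)&(abs(P[...,0]-500)<110)
X=P[b]; print(len(X)); print(cv2.minAreaRect(X[:,:2].astype(np.float32)))
E
```

```text
3.7 [512.3443975  347.683752   201.69743554] [-3.14122034e+00 -3.60491664e-04  2.96392182e+00] [ 0.1312831  -0.15796944  0.33228928]
carriage_knob [188. 288.] 0.87 [507.9 318.2  52. ]
cup_rim [187. 165.] 0.95 [487.5 203.5  50. ]
vial [183. 176.] 0.83 [488.4 205.7  32. ]
press [173. 132.] 0.86 [474.6 145.7   0. ]
carriage [173. 190.] 0.94 [486. 208.   0.]
carriage [175. 134.] 0.43 [477.2 146.3   0. ]
11023
((521.208251953125, 301.1823425292969), (210.6470947265625, 151.7591552734375), 79.8104476928711)
```

View pics/w2.png

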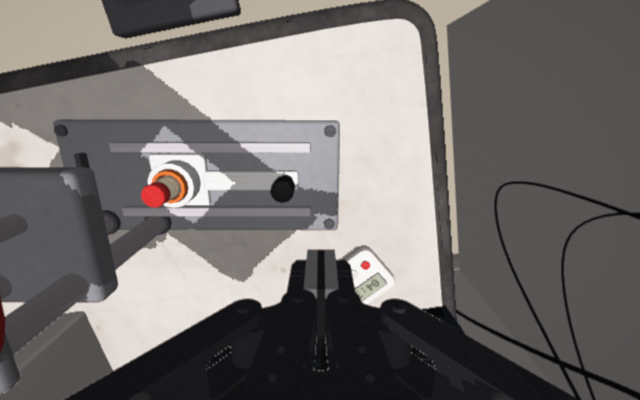

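The base edges run horizontally in this view, so the tool is aligned with the press (yaw about -10.2°). The carriage knob is at (283,188) and the fingers are behind it, clear of the timer at (368,272). Next I'll descend behind the knob.

Emit:
move_arm --increments '[{"tx":0,"ty":0.8,"tz":4,"rx":0,"ry":0,"rz":0,"gripper":-1},{"tx":0,"ty":0,"tz":4,"rx":0,"ry":0,"rz":0,"gripper":-1},{"tx":0,"ty":0,"tz":4,"rx":0,"ry":0,"rz":0,"gripper":-1},{"tx":0,"ty":0,"tz":3.5,"rx":0,"ry":0,"rz":0,"gripper":-1},{"tx":0,"ty":0,"tz":0,"rx":0,"ry":0,"rz":0,"gripper":-1},{"tx":0,"ty":-0.3,"tz":0,"rx":0,"ry":0,"rz":0,"gripper":-1},{"tx":0,"ty":-0.3,"tz":0,"rx":0,"ry":0,"rz":0,"gripper":-1},{"tx":0,"ty":-0.3,"tz":0,"rx":0,"ry":0,"rz":0,"gripper":-1},{"tx":0,"ty":-0.3,"tz":0,"rx":0,"ry":0,"rz":0,"gripper":-1}]' --squeeze 20

```text
clock: 5.1
eef_pos: [512.3, 343.7, 48.0]
tcp_rot: [3.14, 0.002, 2.964]
contact_force: [0.3, 0.5, -0.2]
opening: 0.002
```

Emit:
move_arm --increments '[{"tx":0,"ty":-0.2,"tz":0,"rx":0,"ry":0,"rz":0,"gripper":-1},{"tx":0,"ty":-0.2,"tz":0,"rx":0,"ry":0,"rz":0,"gripper":-1},{"tx":0,"ty":-0.2,"tz":0,"rx":0,"ry":0,"rz":0,"gripper":-1},{"tx":0,"ty":-0.2,"tz":0,"rx":0,"ry":0,"rz":0,"gripper":-1}]' --squeeze 20

```text
clock: 5.5
eef_pos: [510.2, 335.7, 46.4]
tcp_rot: [3.141, 0.0, 2.964]
contact_force: [-0.9, 1.9, 0.3]
opening: 0.004
```

Emit:
move_arm --increments '[{"tx":0,"ty":-0.3,"tz":0,"rx":0,"ry":0,"rz":0,"gripper":-1},{"tx":0,"ty":-0.3,"tz":0,"rx":0,"ry":0,"rz":0,"gripper":-1},{"tx":0,"ty":-0.3,"tz":0,"rx":0,"ry":0,"rz":0,"gripper":-1},{"tx":0,"ty":-0.3,"tz":0,"rx":0,"ry":0,"rz":0,"gripper":-1}]' --squeeze 20

```text
clock: 5.9
eef_pos: [508.1, 323.7, 46.4]
tcp_rot: [3.141, 0.0, 2.964]
contact_force: [-0.4, 1.7, 1.6]
opening: 0.001
```

```bash
python3 - <<'E'
from h import *
s=r.sense();print(s['clock'],s['eef_pos'],s['contact_force'])
T,p,d,o=wlook('w3.png',[q for q in Q if q[0] in('carriage_knob','cup_rim','vial')])
cv2.imwrite('pics/w3c.png',cv2.resize(cv2.cvtColor(p,cv2.COLOR_RGB2BGR),(480,300)))
E
```

```text
5.9 [508.05502301 323.70508228  46.3640805 ] [-0.37071215  1.73394113  1.61946431]
carriage_knob [275. 272.] 0.96 [506.7 301.4  52. ]
vial [255.  72.] 0.7 [485.8 191.1  32. ]
```

View pics/w3c.png

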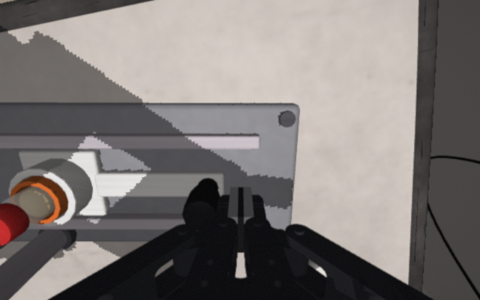

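The finger tip is bearing on the knob (image (205,200)), the vial is upright, and the push needs about 2 N. About 47 mm remain.

Emit:
move_arm --increments '[{"tx":0,"ty":-0.3,"tz":0,"rx":0,"ry":0,"rz":0,"gripper":-1},{"tx":0,"ty":-0.3,"tz":0,"rx":0,"ry":0,"rz":0,"gripper":-1},{"tx":0,"ty":-0.3,"tz":0,"rx":0,"ry":0,"rz":0,"gripper":-1},{"tx":0,"ty":-0.4,"tz":0,"rx":0,"ry":0,"rz":0,"gripper":-1},{"tx":0,"ty":-0.4,"tz":0,"rx":0,"ry":0,"rz":0,"gripper":-1},{"tx":0,"ty":-0.4,"tz":0,"rx":0,"ry":0,"rz":0,"gripper":-1},{"tx":0,"ty":-0.4,"tz":0,"rx":0,"ry":0,"rz":0,"gripper":-1},{"tx":0,"ty":-0.4,"tz":0,"rx":0,"ry":0,"rz":0,"gripper":-1},{"tx":0,"ty":-0.3,"tz":0,"rx":0,"ry":0,"rz":0,"gripper":-1},{"tx":0,"ty":-0.3,"tz":0,"rx":0,"ry":0,"rz":0,"gripper":-1},{"tx":0,"ty":-0.2,"tz":0,"rx":0,"ry":0,"rz":0,"gripper":-1}]' --squeeze 20

```text
clock: 7.2
eef_pos: [501.4, 287.1, 46.3]
tcp_rot: [-3.142, -0.0, 2.964]
contact_force: [-0.6, 2.8, -1.5]
opening: -0.003
```

Emit:
move_arm --increments '[{"tx":0,"ty":-0.1,"tz":0,"rx":0,"ry":0,"rz":0,"gripper":-1},{"tx":0,"ty":-0.1,"tz":0,"rx":0,"ry":0,"rz":0,"gripper":-1},{"tx":0,"ty":-0.1,"tz":0,"rx":0,"ry":0,"rz":0,"gripper":-1},{"tx":0,"ty":-0.1,"tz":0,"rx":0,"ry":0,"rz":0,"gripper":-1},{"tx":0,"ty":-0.1,"tz":0,"rx":0,"ry":0,"rz":0,"gripper":-1}]' --squeeze 20

```text
clock: 7.7
eef_pos: [500.5, 282.5, 46.3]
tcp_rot: [-3.142, -0.0, 2.964]
contact_force: [-1.3, 2.6, 0.2]
opening: 0.001
```

```bash
python3 - <<'E'
from h import *
F=[]
for i in range(4):
    s=r.sense();F.append(s['contact_force']); p,d=r.grab_frame('scene')
print(s['eef_pos'],np.mean(F,0),np.std(F,0))
for k in r.place_of('carriage_knob','scene')[:1]+r.place_of('cup_rim','scene')[:1]: print(k['location'],k['confidence'],atz('scene',k['location'],50))
E
```

```text
[500.49813364 282.33320983  46.25201826] [-0.61242036  1.80187421 -0.13705911] [0.42292785 0.68149214 0.35767332]
[218.2, 242.2] 0.64 [519.06316036 264.64889031  50.        ]
[237.5, 271.1] 0.43 [480.66263661 135.00845154  50.        ]
```

Emit:
move_arm --increments '[{"tx":0,"ty":-0.1,"tz":0,"rx":0,"ry":0,"rz":0,"gripper":-1},{"tx":0,"ty":-0.1,"tz":0,"rx":0,"ry":0,"rz":0,"gripper":-1},{"tx":0,"ty":0,"tz":0,"rx":0,"ry":0,"rz":0,"gripper":-1}]' --squeeze 20

```text
clock: 8.3
eef_pos: [500.2, 280.4, 46.3]
tcp_rot: [3.142, 0.0, 2.964]
contact_force: [0.3, 1.6, -0.7]
opening: 0.002
```

Emit:
move_arm --increments '[{"tx":0,"ty":-0.1,"tz":0,"rx":0,"ry":0,"rz":0,"gripper":-1},{"tx":0,"ty":0,"tz":0,"rx":0,"ry":0,"rz":0,"gripper":-1}]' --squeeze 20

```text
clock: 8.5
eef_pos: [500.1, 279.5, 46.3]
tcp_rot: [3.142, 0.0, 2.964]
contact_force: [-0.3, 2.5, -1.0]
opening: -0.005
```

Emit:
move_arm --increments '[{"tx":0,"ty":-0.06,"tz":0,"rx":0,"ry":0,"rz":0,"gripper":-1},{"tx":0,"ty":0,"tz":0,"rx":0,"ry":0,"rz":0,"gripper":-1}]' --squeeze 20

```text
clock: 8.7
eef_pos: [500.0, 278.9, 46.3]
tcp_rot: [3.142, 0.0, 2.964]
contact_force: [0.1, 2.1, -0.9]
opening: 0.001
```

Emit:
move_arm --increments '[{"tx":0,"ty":-0.07,"tz":0,"rx":0,"ry":0,"rz":0,"gripper":-1},{"tx":0,"ty":0,"tz":0,"rx":0,"ry":0,"rz":0,"gripper":-1}]' --squeeze 20

```text
clock: 8.9
eef_pos: [499.8, 278.2, 46.3]
tcp_rot: [-3.142, 0.0, 2.964]
contact_force: [0.4, 1.3, -0.1]
opening: 0.0
```

Emit:
move_arm --increments '[{"tx":0,"ty":-0.06,"tz":0,"rx":0,"ry":0,"rz":0,"gripper":-1},{"tx":0,"ty":0,"tz":0,"rx":0,"ry":0,"rz":0,"gripper":-1}]' --squeeze 20

```text
clock: 9.1
eef_pos: [499.7, 277.6, 46.3]
tcp_rot: [-3.142, 0.0, 2.964]
contact_force: [-0.1, 2.5, -0.1]
opening: -0.004
```

Emit:
move_arm --increments '[{"tx":0,"ty":-0.07,"tz":0,"rx":0,"ry":0,"rz":0,"gripper":-1},{"tx":0,"ty":0,"tz":0,"rx":0,"ry":0,"rz":0,"gripper":-1}]' --squeeze 20

```text
clock: 9.3
eef_pos: [499.6, 277.1, 46.3]
tcp_rot: [3.141, 0.0, 2.964]
contact_force: [0.0, 3.4, -0.5]
opening: -0.0
```

Emit:
move_arm --increments '[{"tx":0,"ty":-0.05,"tz":0,"rx":0,"ry":0,"rz":0,"gripper":-1},{"tx":0,"ty":0,"tz":0,"rx":0,"ry":0,"rz":0,"gripper":-1}]' --squeeze 20

```text
clock: 9.5
eef_pos: [499.6, 276.8, 46.3]
tcp_rot: [3.141, 0.0, 2.964]
contact_force: [0.1, 4.6, -1.6]
opening: 0.002
```

```bash
python3 - <<'E'
from h import *
F=[]
for i in range(3):
    s=r.sense();F.append(s['contact_force'])
    if i<2: p,d=r.grab_frame('scene')
print(s['eef_pos'],np.mean(F,0),np.std(F,0))
T,p,d,o=wlook('w4.png',[('carriage_knob',52),('cup_rim',50)])
E
```

```text
[499.58382733 276.74270942  46.35110666] [-0.45297488  5.01153399 -0.72428048] [0.43247337 0.85760811 0.6785737 ]
carriage_knob [275. 271.] 0.93 [497.9 254.3  52. ]
```

The carriage is home: about 5 N at the tool, of which about 2 N is friction, and the knob sits where predicted. Now I'll retreat, rise, and move above the crank knob with the jaws open.

Emit:
move_arm --increments '[{"tx":0,"ty":0.5,"tz":0,"rx":0,"ry":0,"rz":0,"gripper":-1},{"tx":0,"ty":2.5,"tz":0,"rx":0,"ry":0,"rz":0,"gripper":-1},{"tx":0,"ty":0,"tz":-4.5,"rx":0,"ry":0,"rz":0,"gripper":-1},{"tx":0,"ty":0,"tz":-5,"rx":0,"ry":0,"rz":0,"gripper":-1},{"tx":0,"ty":0,"tz":-5,"rx":0,"ry":0,"rz":0,"gripper":-1},{"tx":0,"ty":0,"tz":-5,"rx":0,"ry":0,"rz":0,"gripper":-1},{"tx":0,"ty":0,"tz":-5,"rx":0,"ry":0,"rz":0,"gripper":1},{"tx":0,"ty":0,"tz":-4,"rx":0,"ry":0,"rz":0,"gripper":1},{"tx":1.2,"ty":-4,"tz":0,"rx":0,"ry":0,"rz":0,"gripper":1},{"tx":1.2,"ty":-4,"tz":0,"rx":0,"ry":0,"rz":0,"gripper":1},{"tx":1.2,"ty":-4,"tz":0,"rx":0,"ry":0,"rz":0,"gripper":1},{"tx":1,"ty":-4,"tz":0,"rx":0,"ry":0,"rz":0,"gripper":1}]' --squeeze 20

```text
clock: 10.95
eef_pos: [429.9, 155.0, 331.1]
tcp_rot: [-3.14, -0.0, 2.964]
contact_force: [0.9, -0.5, 1.3]
opening: 0.99
```

Emit:
move_arm --increments '[{"tx":0,"ty":0,"tz":0,"rx":0,"ry":0,"rz":0,"gripper":1},{"tx":0,"ty":0,"tz":0,"rx":0,"ry":0,"rz":0,"gripper":1}]' --squeeze 20

```text
clock: 11.15
eef_pos: [431.1, 155.9, 331.6]
tcp_rot: [-3.141, 0.001, 2.962]
contact_force: [0.4, 0.7, 0.3]
opening: 0.999
```

```bash
python3 - <<'E'
from h import *
s=r.sense();print(s['clock'],s['eef_pos'],s['tcp_rot'],s['contact_force'])
T,p,d,o=wlook('w5.png',Q)
m=r.camera_model('wrist'); v,u=np.mgrid[:400,:640]
P=np.stack([(u-m['cx'])/m['fx']*d,(v-m['cy'])/m['fy']*d,d],-1)@T[:3,:3].T+T[:3,3]
i=p.astype(int); red=((i[...,0]>90)&(i[...,1]<70)&(i[...,2]<70)).astype(np.uint8)
n,lab,st,_=cv2.connectedComponentsWithStats(red); L=lab==1+np.argmax(st[1:,4])
vv,uu=np.nonzero(L); h=cv2.convexHull(np.stack([uu,vv],1).astype(np.int32))[:,0]
H=np.array([watz(T,(b,a),235)[:2] for a,b in h]); 
c,rad=cv2.minEnclosingCircle(H.astype(np.float32)); print('disc',c,rad)
k=(i.sum(2)<120)&(d>0)&(P[...,2]>277)&(P[...,2]<288)&(np.hypot(P[...,0]-431,P[...,1]-158)<30); Y=P[k]
print(len(Y),Y.mean(0),cv2.minEnclosingCircle(Y[:,:2].astype(np.float32)))
E
```

```text
11.15 [431.06698795 155.89781506 331.63265111] [-3.14146031e+00  6.88184323e-04  2.96208706e+00] [0.43992284 0.68934756 0.33092805]
wheel_axis [277. 317.] 0.74 [478.  146.1 264. ]
wheel_axis [185. 318.] 0.59 [408.2 159.9 264. ]
crank_knob [219. 324.] 0.97 [432.8 159.4 264. ]
scale [200. 316.] 0.7 [433.6 153.5 215. ]
carriage_knob [194. 400.] 0.76 [496.2 256.7  52. ]
press [183. 317.] 0.87 [473.  143.8   0. ]
carriage [184. 321.] 0.61 [476.7 150.1   0. ]
disc (476.70458984375, 147.8449249267578) 65.95158386230469
699 [429.87457346 162.32480725 282.23062386] ((431.1042175292969, 162.44442749023438), 10.7467041015625)
```

View pics/w5.png

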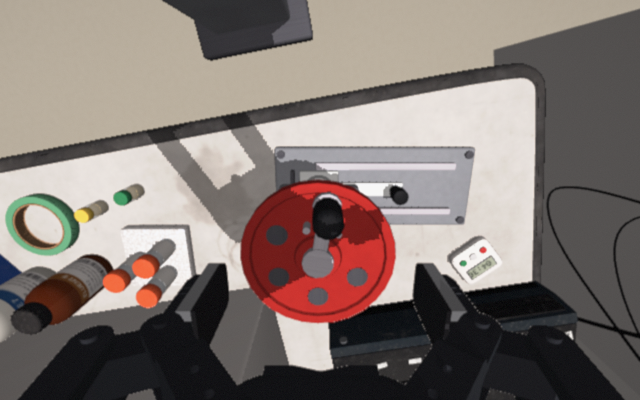

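The wrist view shows the hub at (318,262), the crank knob at (327,217) and the carriage home under the wheel. The crank radius fits: 47.3 mm measured against 48. The knob stands about 7° clockwise of -x, within its play. Next I'll descend and grip.

Emit:
move_arm --increments '[{"tx":0,"ty":0.47,"tz":0,"rx":0,"ry":0,"rz":0,"gripper":0},{"tx":0,"ty":0,"tz":2,"rx":0,"ry":0,"rz":0,"gripper":0},{"tx":0,"ty":0,"tz":3,"rx":0,"ry":0,"rz":0,"gripper":0},{"tx":0,"ty":0,"tz":2,"rx":0,"ry":0,"rz":0,"gripper":0},{"tx":0,"ty":0,"tz":1.4,"rx":0,"ry":0,"rz":0,"gripper":0},{"tx":0,"ty":0,"tz":0,"rx":0,"ry":0,"rz":0,"gripper":0},{"tx":0,"ty":0,"tz":0,"rx":0,"ry":0,"rz":0,"gripper":0}]' --squeeze 20

```text
clock: 12.35
eef_pos: [432.2, 161.6, 247.6]
tcp_rot: [-3.142, -0.0, 2.964]
contact_force: [-0.4, 0.6, 0.4]
opening: 0.501
```

Emit:
move_arm --increments '[{"tx":0,"ty":0,"tz":0,"rx":0,"ry":0,"rz":0,"gripper":-0.3},{"tx":0,"ty":0,"tz":0,"rx":0,"ry":0,"rz":0,"gripper":-0.4},{"tx":0,"ty":0,"tz":0,"rx":0,"ry":0,"rz":0,"gripper":-0.6},{"tx":0,"ty":0,"tz":0,"rx":0,"ry":0,"rz":0,"gripper":-1},{"tx":0,"ty":0,"tz":0,"rx":0,"ry":0,"rz":0,"gripper":-1},{"tx":0,"ty":0,"tz":0,"rx":0,"ry":0,"rz":0,"gripper":-1}]' --squeeze 20

```text
clock: 12.95
eef_pos: [432.4, 161.5, 247.9]
tcp_rot: [3.141, 0.001, 2.964]
contact_force: [-1.1, 1.0, 5.7]
opening: 0.243
```

```bash
cat >> h.py <<'E'
def state(C=(477.2,147.)):
    s=r.sense(); a=np.radians(-10.2); d=s['eef_pos'][:2]-C
    x=-(d[0]*np.cos(a)+d[1]*np.sin(a)); y=-d[0]*np.sin(a)+d[1]*np.cos(a)  # tool axes
    f=s['contact_force']; fx=-(f[0]*np.cos(a)+f[1]*np.sin(a)); fy=-f[0]*np.sin(a)+f[1]*np.cos(a)
    th=np.arctan2(y,x); print('clk %.2f th %.1f R %.1f  Frad %.1f Ftan %.1f Fz %.1f open %.3f xy %.1f %.1f'%(s['clock'],np.degrees(th)%360,np.hypot(x,y),fx*np.cos(th)+fy*np.sin(th),-fx*np.sin(th)+fy*np.cos(th),f[2],s['opening'],x,y))
    return x,y
E
python3 - <<'E'
from h import *
state()
a=np.radians(np.arange(7,390,10)); X=4.8*np.stack([np.cos(a),np.sin(a)],1); 
print([ (int(round(np.degrees(t))),)+tuple(np.round(q,2)) for t,q in zip(a,np.diff(X,axis=0))])
E
```

```text
clk 12.95 th 7.7 R 47.0  Frad 1.3 Ftan 0.6 Fz 5.7 open 0.243 xy 46.6 6.3
[(7, np.float64(-0.17), np.float64(0.82)), (17, np.float64(-0.31), np.float64(0.78)), (27, np.float64(-0.44), np.float64(0.71)), (37, np.float64(-0.56), np.float64(0.62)), (47, np.float64(-0.66), np.float64(0.52)), (57, np.float64(-0.74), np.float64(0.39)), (67, np.float64(-0.8), np.float64(0.26)), (77, np.float64(-0.83), np.float64(0.12)), (87, np.float64(-0.84), np.float64(-0.03)), (97, np.float64(-0.82), np.float64(-0.17)), (107, np.float64(-0.78), np.float64(-0.31)), (117, np.float64(-0.71), np.float64(-0.44)), (127, np.float64(-0.62), np.float64(-0.56)), (137, np.float64(-0.52), np.float64(-0.66)), (147, np.float64(-0.39), np.float64(-0.74)), (157, np.float64(-0.26), np.float64(-0.8)), (167, np.float64(-0.12), np.float64(-0.83)), (177, np.float64(0.03), np.float64(-0.84)), (187, np.float64(0.17), np.float64(-0.82)), (197, np.float64(0.31), np.float64(-0.78)), (207, np.float64(0.44), np.float64(-0.71)), (217, np.float64(0.56), np.float64(-0.62)), (227, np.float64(0.66), np.float64(-0.52)), (237, np.float64(0.74), np.float64(-0.39)), (247, np.float64(0.8), np.float64(-0.26)), (257, np.float64(0.83), np.float64(-0.12)), (267, np.float64(0.84), np.float64(0.03)), (277, np.float64(0.82), np.float64(0.17)), (287, np.float64(0.78), np.float64(0.31)), (297, np.float64(0.71), np.float64(0.44)), (307, np.float64(0.62), np.float64(0.56)), (317, np.float64(0.52), np.float64(0.66)), (327, np.float64(0.39), np.float64(0.74)), (337, np.float64(0.26), np.float64(0.8)), (347, np.float64(0.12), np.float64(0.83)), (357, np.float64(-0.03), np.float64(0.84)), (367, np.float64(-0.17), np.float64(0.82)), (377, np.float64(-0.31), np.float64(0.78))]
```

Emit:
move_arm --increments '[{"tx":0,"ty":0,"tz":-0.1,"rx":0,"ry":0,"rz":0,"gripper":-1},{"tx":-0.09,"ty":0.41,"tz":0,"rx":0,"ry":0,"rz":0,"gripper":-1},{"tx":-0.09,"ty":0.41,"tz":0,"rx":0,"ry":0,"rz":0,"gripper":-1},{"tx":-0.15,"ty":0.39,"tz":0,"rx":0,"ry":0,"rz":0,"gripper":-1},{"tx":-0.16,"ty":0.39,"tz":0,"rx":0,"ry":0,"rz":0,"gripper":-1},{"tx":0,"ty":0,"tz":0,"rx":0,"ry":0,"rz":0,"gripper":-1}]' --squeeze 20

```text
clock: 13.55
eef_pos: [440.7, 176.1, 248.2]
tcp_rot: [-3.141, 0.002, 2.964]
contact_force: [4.8, -4.2, -1.4]
opening: 0.245
```

```bash
python3 -c "
from h import *
state()"
```

```text
clk 13.55 th 28.3 R 46.7  Frad -6.3 Ftan -0.3 Fz -1.4 open 0.245 xy 41.1 22.1
```

Emit:
move_arm --increments '[{"tx":-0.09,"ty":-0.05,"tz":0,"rx":0,"ry":0,"rz":0,"gripper":-1},{"tx":0,"ty":0,"tz":0,"rx":0,"ry":0,"rz":0,"gripper":-1}]' --squeeze 20

```text
clock: 13.75
eef_pos: [440.7, 175.8, 248.2]
tcp_rot: [3.142, -0.0, 2.964]
contact_force: [2.5, -1.6, -0.3]
opening: 0.247
```

```bash
python3 -c "
from h import *
state()"
```

```text
clk 13.75 th 28.0 R 46.5  Frad -2.9 Ftan 0.3 Fz -0.3 open 0.247 xy 41.1 21.9
```

```bash
cat >> h.py <<'E'
def plan(c,step,n,k=3.5,C=(477.2,147.)):
    "centre c (tool axes, mm); next increments in cm"
    s=r.sense(); x,y=state(); a=np.radians(-10.2); f=s['contact_force']
    F=np.array([-(f[0]*np.cos(a)+f[1]*np.sin(a)),-f[0]*np.sin(a)+f[1]*np.cos(a)])
    cmd=np.array([x,y])-F/k-c
    t0=np.arctan2(cmd[1],cmd[0]); th=t0+np.radians(step*np.arange(1,n+1))
    pts=np.vstack([cmd,48*np.stack([np.cos(th),np.sin(th)],1)])
    print('cmd th %.1f R %.1f'%(np.degrees(t0)%360,np.hypot(*cmd)),'meas R',np.hypot(x-c[0],y-c[1]).round(1)); print((np.diff(pts,axis=0)/10).round(2).tolist())
E
python3 -c "
from h import *
plan((-1.2,-.6),10,4)"
```

```text
clk 13.75 th 28.0 R 46.5  Frad -2.9 Ftan 0.3 Fz -0.3 open 0.247 xy 41.1 21.9
cmd th 27.9 R 48.7 meas R 47.8
[[-0.51, 0.67], [-0.57, 0.61], [-0.67, 0.5], [-0.74, 0.38]]
```

Emit:
move_arm --increments '[{"tx":-0.51,"ty":0.67,"tz":0,"rx":0,"ry":0,"rz":0,"gripper":-1},{"tx":-0.57,"ty":0.61,"tz":0,"rx":0,"ry":0,"rz":0,"gripper":-1},{"tx":-0.67,"ty":0.5,"tz":0,"rx":0,"ry":0,"rz":0,"gripper":-1},{"tx":0,"ty":0,"tz":0,"rx":0,"ry":0,"rz":0,"gripper":-1}]' --squeeze 20

```text
clock: 14.15
eef_pos: [462.3, 190.5, 248.2]
tcp_rot: [3.141, 0.001, 2.964]
contact_force: [2.0, -3.1, 0.0]
opening: 0.244
```

```bash
python3 -c "
from h import *
plan((-1.2,-.6),10,5)"
```

```text
clk 14.15 th 60.9 R 46.0  Frad -3.6 Ftan 0.9 Fz 0.0 open 0.244 xy 22.4 40.2
cmd th 59.7 R 48.1 meas R 47.1
[[-0.76, 0.35], [-0.81, 0.22], [-0.83, 0.08], [-0.83, -0.07], [-0.81, -0.21]]
```

Emit:
move_arm --increments '[{"tx":-0.77,"ty":0.28,"tz":0,"rx":0,"ry":0,"rz":0,"gripper":-1},{"tx":-0.82,"ty":0.2,"tz":0,"rx":0,"ry":0,"rz":0,"gripper":-1},{"tx":-0.83,"ty":0.07,"tz":0,"rx":0,"ry":0,"rz":0,"gripper":-1},{"tx":0,"ty":0,"tz":0,"rx":0,"ry":0,"rz":0,"gripper":-1}]' --squeeze 20

```text
clock: 14.55
eef_pos: [487.4, 191.7, 248.4]
tcp_rot: [3.14, 0.002, 2.963]
contact_force: [2.5, 4.6, 0.4]
opening: 0.244
```

```bash
python3 -c "
from h import *
plan((-1.4,-1.5),10,5)
p,d=r.grab_frame('scene')
cv2.imwrite('pics/s6.png',cv2.resize(cv2.cvtColor(p[120:300,180:380],cv2.COLOR_RGB2BGR),(600,540),interpolation=cv2.INTER_CUBIC))
for q,z in Q[2:7]:
  for k in r.place_of(q,'scene')[:1]: print(q,k['location'],k['confidence'],atz('scene',k['location'],z).round(1))
"
```

```text
clk 14.55 th 92.7 R 45.8  Frad 5.0 Ftan 1.4 Fz 0.4 open 0.244 xy -2.2 45.8
cmd th 90.4 R 45.9 meas R 47.3
[[-0.83, 0.14], [-0.81, -0.22], [-0.76, -0.36], [-0.68, -0.48], [-0.59, -0.6]]
scale [195.1, 253.3] 0.77 [431.9 149.2 215. ]
carriage_knob [219.4, 244.6] 0.93 [515.2 252.7  52. ]
cup_rim [239.0, 268.1] 0.45 [470.6 138.5  50. ]
vial [241.0, 268.9] 0.65 [483.2 145.3  32. ]
```

View pics/s6.png

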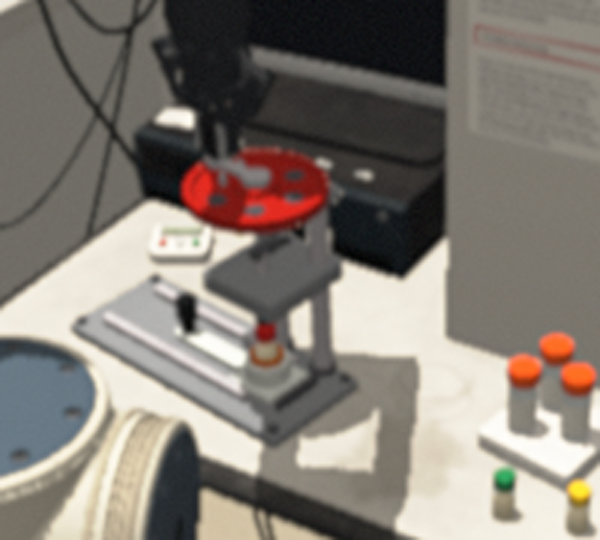

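The view shows the jaws on the crank knob, the wheel turned, the carriage home and the vial upright at (265,345). Continuing with the refined centre.

```bash
python3 -c "
from h import *
plan((-1.3,-2.0),8,6)"
```

```text
clk 14.85 th 91.1 R 45.7  Frad 5.8 Ftan -0.1 Fz -1.1 open 0.248 xy -0.9 45.7
cmd th 89.5 R 46.0 meas R 47.7
[[-0.67, 0.16], [-0.66, -0.13], [-0.63, -0.22], [-0.59, -0.31], [-0.55, -0.39], [-0.49, -0.46]]
```

Emit:
move_arm --increments '[{"tx":-0.67,"ty":0.16,"tz":0,"rx":0,"ry":0,"rz":0,"gripper":-1},{"tx":-0.66,"ty":-0.13,"tz":0,"rx":0,"ry":0,"rz":0,"gripper":-1},{"tx":-0.63,"ty":-0.22,"tz":0,"rx":0,"ry":0,"rz":0,"gripper":-1},{"tx":-0.59,"ty":-0.31,"tz":0,"rx":0,"ry":0,"rz":0,"gripper":-1},{"tx":0,"ty":0,"tz":0,"rx":0,"ry":0,"rz":0,"gripper":-1}]' --squeeze 20

```text
clock: 15.35
eef_pos: [510.4, 180.2, 248.1]
tcp_rot: [-3.14, -0.0, 2.963]
contact_force: [-2.7, -4.2, 2.5]
opening: 0.246
```

```bash
python3 -c "
from h import *
plan((-1.3,-2.0),8,6)"
```

```text
clk 15.35 th 124.7 R 47.0  Frad -4.9 Ftan 1.1 Fz 2.5 open 0.246 xy -26.8 38.6
cmd th 121.8 R 49.3 meas R 47.9
[[-0.47, -0.5], [-0.48, -0.46], [-0.41, -0.53], [-0.34, -0.58], [-0.25, -0.62], [-0.16, -0.65]]
```

Emit:
move_arm --increments '[{"tx":-0.47,"ty":-0.5,"tz":0,"rx":0,"ry":0,"rz":0,"gripper":-1},{"tx":-0.48,"ty":-0.46,"tz":0,"rx":0,"ry":0,"rz":0,"gripper":-1},{"tx":-0.41,"ty":-0.53,"tz":0,"rx":0,"ry":0,"rz":0,"gripper":-1},{"tx":-0.34,"ty":-0.58,"tz":0,"rx":0,"ry":0,"rz":0,"gripper":-1},{"tx":0,"ty":0,"tz":0,"rx":0,"ry":0,"rz":0,"gripper":-1}]' --squeeze 20

```text
clock: 15.85
eef_pos: [523.9, 157.6, 248.4]
tcp_rot: [3.141, 0.001, 2.963]
contact_force: [-0.7, -1.6, 0.6]
opening: 0.245
```

```bash
python3 -c "
from h import *
plan((-1.3,-2.0),8,6)
"
```

```text
clk 15.85 th 157.0 R 47.8  Frad -1.0 Ftan 1.4 Fz 0.6 open 0.245 xy -44.0 18.7
cmd th 153.7 R 47.8 meas R 47.5
[[-0.27, -0.61], [-0.17, -0.65], [-0.07, -0.67], [0.02, -0.67], [0.11, -0.66], [0.2, -0.64]]
```

Emit:
move_arm --increments '[{"tx":-0.27,"ty":-0.61,"tz":0,"rx":0,"ry":0,"rz":0,"gripper":-1},{"tx":-0.17,"ty":-0.65,"tz":0,"rx":0,"ry":0,"rz":0,"gripper":-1},{"tx":-0.07,"ty":-0.67,"tz":0,"rx":0,"ry":0,"rz":0,"gripper":-1},{"tx":0.02,"ty":-0.67,"tz":0,"rx":0,"ry":0,"rz":0,"gripper":-1},{"tx":0.11,"ty":-0.66,"tz":0,"rx":0,"ry":0,"rz":0,"gripper":-1},{"tx":0,"ty":0,"tz":0,"rx":0,"ry":0,"rz":0,"gripper":-1}]' --squeeze 20

```text
clock: 16.45
eef_pos: [520.8, 124.2, 248.5]
tcp_rot: [-3.14, 0.001, 2.963]
contact_force: [-0.5, -0.9, 1.1]
opening: 0.245
```

```bash
python3 -c "
from h import *
plan((-1.3,-2.0),8,6)
p,d=r.grab_frame('scene')
a=p[120:260,200:340]; cv2.imwrite('pics/s7.png',cv2.resize(cv2.cvtColor(a,cv2.COLOR_RGB2BGR),(560,560),interpolation=cv2.INTER_CUBIC))
for q,z in Q[2:7]:
  for k in r.place_of(q,'scene')[:1]: print(q,k['location'],k['confidence'],atz('scene',k['location'],z).round(1))
"
```

```text
clk 16.45 th 197.4 R 49.2  Frad 0.0 Ftan 1.0 Fz 1.1 open 0.245 xy -47.0 -14.8
cmd th 195.3 R 47.4 meas R 47.4
[[0.16, -0.65], [0.31, -0.6], [0.39, -0.55], [0.46, -0.49], [0.52, -0.42], [0.58, -0.34]]
scale [193.7, 253.5] 0.74 [437.9 152.8 215. ]
carriage_knob [219.6, 243.4] 0.91 [512.6 255.3  52. ]
cup_rim [240.5, 269.7] 0.34 [466.9 130.6  50. ]
vial [242.6, 268.8] 0.54 [476.7 141.3  32. ]
```

View pics/s7.png

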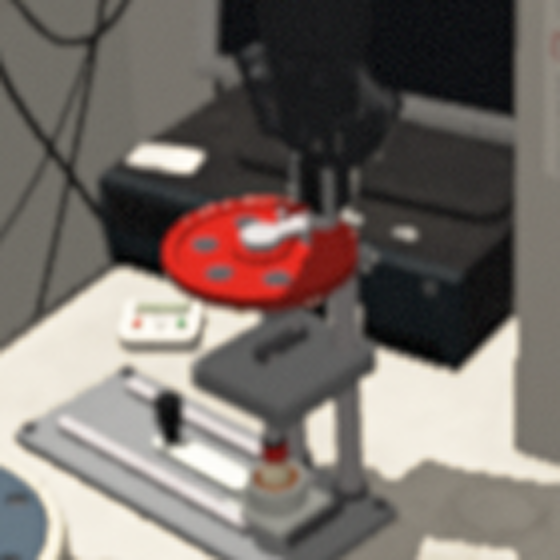

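The ram is down on the vial, the cup looks seated in the collar, and the knob is at about 197°. Continuing.

Emit:
move_arm --increments '[{"tx":0.16,"ty":-0.65,"tz":0,"rx":0,"ry":0,"rz":0,"gripper":-1},{"tx":0.31,"ty":-0.6,"tz":0,"rx":0,"ry":0,"rz":0,"gripper":-1},{"tx":0.39,"ty":-0.55,"tz":0,"rx":0,"ry":0,"rz":0,"gripper":-1},{"tx":0.46,"ty":-0.49,"tz":0,"rx":0,"ry":0,"rz":0,"gripper":-1},{"tx":0,"ty":0,"tz":0,"rx":0,"ry":0,"rz":0,"gripper":-1}]' --squeeze 20

```text
clock: 17.25
eef_pos: [502.8, 104.2, 248.3]
tcp_rot: [-3.14, -0.001, 2.963]
contact_force: [1.0, -3.0, 1.8]
opening: 0.249
```

```bash
python3 -c "
from h import *
plan((-1.1,-2.0),8,6)
"
```

```text
clk 17.25 th 228.9 R 49.9  Frad 3.0 Ftan 0.7 Fz 1.8 open 0.249 xy -32.8 -37.6
cmd th 228.1 R 46.8 meas R 47.7
[[0.45, -0.5], [0.58, -0.33], [0.62, -0.25], [0.65, -0.16], [0.67, -0.07], [0.67, 0.02]]
```

Emit:
move_arm --increments '[{"tx":0.45,"ty":-0.5,"tz":0,"rx":0,"ry":0,"rz":0,"gripper":-1},{"tx":0.58,"ty":-0.33,"tz":0,"rx":0,"ry":0,"rz":0,"gripper":-1},{"tx":0.62,"ty":-0.25,"tz":0,"rx":0,"ry":0,"rz":0,"gripper":-1},{"tx":0.65,"ty":-0.16,"tz":0,"rx":0,"ry":0,"rz":0,"gripper":-1},{"tx":0.67,"ty":-0.07,"tz":0,"rx":0,"ry":0,"rz":0,"gripper":-1},{"tx":0,"ty":0,"tz":0,"rx":0,"ry":0,"rz":0,"gripper":-1}]' --squeeze 20

```text
clock: 17.85
eef_pos: [470.8, 97.4, 248.2]
tcp_rot: [-3.141, -0.002, 2.964]
contact_force: [-0.4, -3.7, 3.2]
opening: 0.245
```

```bash
python3 -c "
from h import *
plan((-1.1,-2.0),8,6)
"
```

```text
clk 17.85 th 267.2 R 50.0  Frad 3.7 Ftan -0.1 Fz 3.2 open 0.245 xy -2.4 -50.0
cmd th 268.4 R 46.9 meas R 48.0
[[0.67, -0.08], [0.66, 0.12], [0.64, 0.21], [0.6, 0.3], [0.55, 0.38], [0.49, 0.45]]
```

Emit:
move_arm --increments '[{"tx":0.67,"ty":-0.08,"tz":0,"rx":0,"ry":0,"rz":0,"gripper":-1},{"tx":0.66,"ty":0.12,"tz":0,"rx":0,"ry":0,"rz":0,"gripper":-1},{"tx":0.64,"ty":0.21,"tz":0,"rx":0,"ry":0,"rz":0,"gripper":-1},{"tx":0.6,"ty":0.3,"tz":0,"rx":0,"ry":0,"rz":0,"gripper":-1},{"tx":0.55,"ty":0.38,"tz":0,"rx":0,"ry":0,"rz":0,"gripper":-1},{"tx":0,"ty":0,"tz":0,"rx":0,"ry":0,"rz":0,"gripper":-1}]' --squeeze 20

```text
clock: 18.45
eef_pos: [441.8, 112.9, 248.1]
tcp_rot: [-3.141, -0.002, 2.964]
contact_force: [-2.9, -2.8, 3.6]
opening: 0.244
```

```bash
python3 -c "
from h import *
plan((-1.1,-2.0),6,8)
"
```

```text
clk 18.45 th 305.8 R 49.1  Frad 4.0 Ftan -0.0 Fz 3.6 open 0.244 xy 28.8 -39.9
cmd th 308.3 R 47.1 meas R 48.2
[[0.44, 0.26], [0.34, 0.37], [0.3, 0.4], [0.26, 0.43], [0.21, 0.46], [0.16, 0.48], [0.11, 0.49], [0.06, 0.5]]
```

Emit:
move_arm --increments '[{"tx":0.44,"ty":0.26,"tz":0,"rx":0,"ry":0,"rz":0,"gripper":-1},{"tx":0.34,"ty":0.37,"tz":0,"rx":0,"ry":0,"rz":0,"gripper":-1},{"tx":0.3,"ty":0.4,"tz":0,"rx":0,"ry":0,"rz":0,"gripper":-1},{"tx":0.26,"ty":0.43,"tz":0,"rx":0,"ry":0,"rz":0,"gripper":-1},{"tx":0.21,"ty":0.46,"tz":0,"rx":0,"ry":0,"rz":0,"gripper":-1},{"tx":0.16,"ty":0.48,"tz":0,"rx":0,"ry":0,"rz":0,"gripper":-1},{"tx":0,"ty":0,"tz":0,"rx":0,"ry":0,"rz":0,"gripper":-1}]' --squeeze 20

```text
clock: 19.15
eef_pos: [429.9, 139.9, 248.2]
tcp_rot: [3.141, -0.002, 2.964]
contact_force: [-5.9, 0.3, 3.6]
opening: 0.249
```

```bash
python3 -c "
from h import *
plan((-1.1,-2.0),3,10)
p,d=r.grab_frame('scene')
for q,z in Q[2:4]:
  for k in r.place_of(q,'scene')[:2]: print(q,k['location'],k['confidence'],atz('scene',k['location'],z).round(1))
"
```

```text
clk 19.15 th 341.3 R 47.8  Frad 5.8 Ftan 1.2 Fz 3.6 open 0.249 xy 45.2 -15.4
cmd th 343.6 R 46.6 meas R 48.2
[[0.2, 0.2], [0.05, 0.25], [0.04, 0.25], [0.03, 0.25], [0.01, 0.25], [-0.0, 0.25], [-0.01, 0.25], [-0.03, 0.25], [-0.04, 0.25], [-0.05, 0.25]]
scale [194.4, 253.8] 0.67 [435.4 150.1 215. ]
scale [201.5, 238.5] 0.57 [387.9 164.3 215. ]
```

Emit:
move_arm --increments '[{"tx":0.2,"ty":0.2,"tz":0,"rx":0,"ry":0,"rz":0,"gripper":-1},{"tx":0.05,"ty":0.25,"tz":0,"rx":0,"ry":0,"rz":0,"gripper":-1},{"tx":0.04,"ty":0.25,"tz":0,"rx":0,"ry":0,"rz":0,"gripper":-1},{"tx":0.03,"ty":0.25,"tz":0,"rx":0,"ry":0,"rz":0,"gripper":-1},{"tx":0,"ty":0,"tz":0,"rx":0,"ry":0,"rz":0,"gripper":-1},{"tx":0,"ty":0,"tz":0,"rx":0,"ry":0,"rz":0,"gripper":-1}]' --squeeze 20

```text
clock: 19.9
eef_pos: [429.7, 149.3, 248.4]
tcp_rot: [3.141, 0.001, 2.964]
contact_force: [3.2, 0.3, -2.7]
opening: 0.246
```

```bash
python3 -c "
from h import *
plan((-1.1,-2.0),2,10)
"
```

```text
clk 19.90 th 352.6 R 47.6  Frad -3.2 Ftan 0.5 Fz -2.7 open 0.246 xy 47.2 -6.1
cmd th 354.9 R 49.4 meas R 48.5
[[-0.12, 0.18], [0.01, 0.17], [0.0, 0.17], [-0.01, 0.17], [-0.01, 0.17], [-0.02, 0.17], [-0.02, 0.17], [-0.03, 0.17], [-0.03, 0.16], [-0.04, 0.16]]
```

Emit:
move_arm --increments '[{"tx":-0.08,"ty":0.17,"tz":0,"rx":0,"ry":0,"rz":0,"gripper":-1},{"tx":0,"ty":0.17,"tz":0,"rx":0,"ry":0,"rz":0,"gripper":-1},{"tx":0,"ty":0.17,"tz":0,"rx":0,"ry":0,"rz":0,"gripper":-1},{"tx":0,"ty":0,"tz":0,"rx":0,"ry":0,"rz":0,"gripper":-1}]' --squeeze 20

```text
clock: 20.3
eef_pos: [430.5, 154.0, 248.2]
tcp_rot: [-3.142, -0.001, 2.964]
contact_force: [-1.6, -0.8, 1.1]
opening: 0.247
```

```bash
python3 -c "
from h import *
plan((-1.1,-2.0),2,6)
"
```

```text
clk 20.30 th 358.3 R 47.2  Frad 1.4 Ftan -1.0 Fz 1.1 open 0.247 xy 47.2 -1.4
cmd th 1.1 R 47.9 meas R 48.3
[[0.0, 0.17], [-0.01, 0.17], [-0.02, 0.17], [-0.02, 0.17], [-0.03, 0.16], [-0.04, 0.16]]
```

Emit:
move_arm --increments '[{"tx":-0.01,"ty":0.17,"tz":0,"rx":0,"ry":0,"rz":0,"gripper":-1},{"tx":0,"ty":0,"tz":0,"rx":0,"ry":0,"rz":0,"gripper":-1}]' --squeeze 20

```text
clock: 20.5
eef_pos: [430.9, 155.6, 248.2]
tcp_rot: [3.142, -0.001, 2.964]
contact_force: [-3.7, -0.1, 2.0]
opening: 0.248
```

Emit:
move_arm --increments '[{"tx":-0.02,"ty":0.17,"tz":0,"rx":0,"ry":0,"rz":0,"gripper":-1},{"tx":0,"ty":0,"tz":0,"rx":0,"ry":0,"rz":0,"gripper":-1}]' --squeeze 20

```text
clock: 20.7
eef_pos: [431.3, 157.3, 248.2]
tcp_rot: [3.142, -0.001, 2.964]
contact_force: [-5.2, -0.2, 3.8]
opening: 0.25
```

```bash
python3 -c "
from h import *
plan((-1.1,-2.0),2,6)
"
```

```text
clk 20.70 th 2.5 R 47.0  Frad 5.0 Ftan -1.4 Fz 3.8 open 0.250 xy 47.0 2.1
cmd th 5.4 R 46.8 meas R 48.2
[[0.1, 0.18], [-0.02, 0.17], [-0.03, 0.16], [-0.04, 0.16], [-0.04, 0.16], [-0.05, 0.16]]
```

Emit:
move_arm --increments '[{"tx":0.08,"ty":0.17,"tz":0,"rx":0,"ry":0,"rz":0,"gripper":-1},{"tx":0,"ty":0,"tz":0,"rx":0,"ry":0,"rz":0,"gripper":-1}]' --squeeze 20

```text
clock: 20.9
eef_pos: [431.7, 159.1, 248.3]
tcp_rot: [3.141, 0.001, 2.964]
contact_force: [-0.4, -0.4, -1.0]
opening: 0.243
```

Emit:
move_arm --increments '[{"tx":-0.02,"ty":0.15,"tz":0,"rx":0,"ry":0,"rz":0,"gripper":-1},{"tx":0,"ty":0,"tz":0,"rx":0,"ry":0,"rz":0,"gripper":-1}]' --squeeze 20

```text
clock: 21.1
eef_pos: [432.1, 160.5, 248.3]
tcp_rot: [3.141, 0.001, 2.964]
contact_force: [0.5, -1.5, -0.7]
opening: 0.247
```

```bash
python3 -c "
from h import *
plan((-1.1,-2.0),2,6)
"
```

```text
clk 21.10 th 6.5 R 47.0  Frad -0.9 Ftan -1.2 Fz -0.7 open 0.247 xy 46.7 5.3
cmd th 9.1 R 48.7 meas R 48.4
[[-0.1, 0.15], [-0.04, 0.16], [-0.04, 0.16], [-0.05, 0.16], [-0.05, 0.16], [-0.06, 0.16]]
```

Emit:
move_arm --increments '[{"tx":-0.06,"ty":0.15,"tz":0,"rx":0,"ry":0,"rz":0,"gripper":-1},{"tx":0,"ty":0,"tz":0,"rx":0,"ry":0,"rz":0,"gripper":-1}]' --squeeze 20

```text
clock: 21.3
eef_pos: [432.7, 161.9, 248.3]
tcp_rot: [3.141, -0.0, 2.964]
contact_force: [-0.6, -0.9, -0.7]
opening: 0.247
```

Emit:
move_arm --increments '[{"tx":-0.03,"ty":0.13,"tz":0,"rx":0,"ry":0,"rz":0,"gripper":-1},{"tx":0,"ty":0,"tz":0,"rx":0,"ry":0,"rz":0,"gripper":-1}]' --squeeze 20

```text
clock: 21.5
eef_pos: [433.2, 163.1, 248.3]
tcp_rot: [3.141, 0.0, 2.964]
contact_force: [-0.9, -0.9, -0.2]
opening: 0.248
```

```bash
python3 -c "
from h import *
plan((-1.1,-2.0),1.5,4)
"
```

```text
clk 21.50 th 9.9 R 46.9  Frad 0.5 Ftan -1.1 Fz -0.2 open 0.248 xy 46.2 8.0
cmd th 12.4 R 48.2 meas R 48.3
[[-0.05, 0.12], [-0.03, 0.12], [-0.03, 0.12], [-0.04, 0.12]]
```

Emit:
move_arm --increments '[{"tx":-0.03,"ty":0.13,"tz":0,"rx":0,"ry":0,"rz":0,"gripper":-1},{"tx":0,"ty":0,"tz":0,"rx":0,"ry":0,"rz":0,"gripper":-1}]' --squeeze 20

```text
clock: 21.7
eef_pos: [433.7, 164.3, 248.3]
tcp_rot: [3.141, -0.0, 2.964]
contact_force: [-0.8, -1.5, -0.2]
opening: 0.248
```

Emit:
move_arm --increments '[{"tx":-0.03,"ty":0.12,"tz":0,"rx":0,"ry":0,"rz":0,"gripper":-1},{"tx":0,"ty":0,"tz":0,"rx":0,"ry":0,"rz":0,"gripper":-1}]' --squeeze 20

```text
clock: 21.9
eef_pos: [434.2, 165.4, 248.3]
tcp_rot: [3.142, -0.0, 2.964]
contact_force: [-1.2, -1.2, -0.9]
opening: 0.247
```

```bash
python3 -c "
from h import *
plan((-1.1,-2.0),1.5,4)
"
```

```text
clk 21.90 th 12.9 R 46.8  Frad 0.6 Ftan -1.6 Fz -0.9 open 0.247 xy 45.6 10.5
cmd th 15.5 R 48.2 meas R 48.3
[[-0.05, 0.12], [-0.04, 0.12], [-0.04, 0.12], [-0.04, 0.12]]
```

Emit:
move_arm --increments '[{"tx":-0.04,"ty":0.12,"tz":0,"rx":0,"ry":0,"rz":0,"gripper":-1},{"tx":0,"ty":0,"tz":0,"rx":0,"ry":0,"rz":0,"gripper":-1}]' --squeeze 20

```text
clock: 22.1
eef_pos: [434.6, 166.2, 248.2]
tcp_rot: [-3.141, -0.0, 2.964]
contact_force: [-2.9, -3.2, 1.0]
opening: 0.247
```

Emit:
move_arm --increments '[{"tx":-0.04,"ty":0.12,"tz":0,"rx":0,"ry":0,"rz":0,"gripper":-1},{"tx":0,"ty":0,"tz":0,"rx":0,"ry":0,"rz":0,"gripper":-1}]' --squeeze 20

```text
clock: 22.3
eef_pos: [434.9, 167.0, 248.2]
tcp_rot: [-3.14, -0.001, 2.964]
contact_force: [-3.2, -4.2, 2.0]
opening: 0.244
```

```bash
python3 -c "
from h import *
plan((-1.1,-2.0),1.5,4)
"
```

```text
clk 22.30 th 15.2 R 46.8  Frad 1.1 Ftan -5.2 Fz 2.0 open 0.244 xy 45.1 12.2
cmd th 18.9 R 48.1 meas R 48.4
[[-0.06, 0.11], [-0.05, 0.12], [-0.05, 0.12], [-0.05, 0.11]]
```

Emit:
move_arm --increments '[{"tx":0,"ty":0,"tz":0,"rx":0,"ry":0,"rz":0,"gripper":-1},{"tx":0,"ty":0,"tz":0,"rx":0,"ry":0,"rz":0,"gripper":-1},{"tx":0,"ty":0,"tz":0,"rx":0,"ry":0,"rz":0,"gripper":-1}]' --squeeze 20

```text
clock: 22.6
eef_pos: [435.0, 167.0, 248.2]
tcp_rot: [-3.14, -0.001, 2.964]
contact_force: [-4.0, -4.3, 1.8]
opening: 0.248
```

```bash
python3 -c "
from h import *
for i in range(3):
  state(); p,d=r.grab_frame('scene')
a=p[150:250,210:310]; cv2.imwrite('pics/s8.png',cv2.resize(cv2.cvtColor(a,cv2.COLOR_RGB2BGR),(600,600),interpolation=cv2.INTER_CUBIC))
for q,z in Q[2:7]:
  for k in r.place_of(q,'scene')[:1]: print(q,k['location'],k['confidence'],atz('scene',k['location'],z).round(1))
"
```

```text
clk 22.60 th 15.2 R 46.7  Frad 1.8 Ftan -5.6 Fz 1.8 open 0.248 xy 45.1 12.2
clk 22.65 th 15.2 R 46.7  Frad -0.1 Ftan -6.0 Fz 1.1 open 0.249 xy 45.1 12.2
clk 22.70 th 15.2 R 46.7  Frad 1.0 Ftan -6.2 Fz 1.2 open 0.246 xy 45.1 12.2
turn_pointer [289.9, 351.2] 0.27 [ 232.1 -232.5  215. ]
scale [195.4, 252.1] 0.88 [429.2 151.1 215. ]
carriage_knob [219.9, 242.6] 0.59 [510.1 256.4  52. ]
cup_rim [238.2, 272.6] 0.59 [480.  129.4  50. ]
vial [242.5, 270.2] 0.55 [479.1 138.1  32. ]
```

View pics/s8.png

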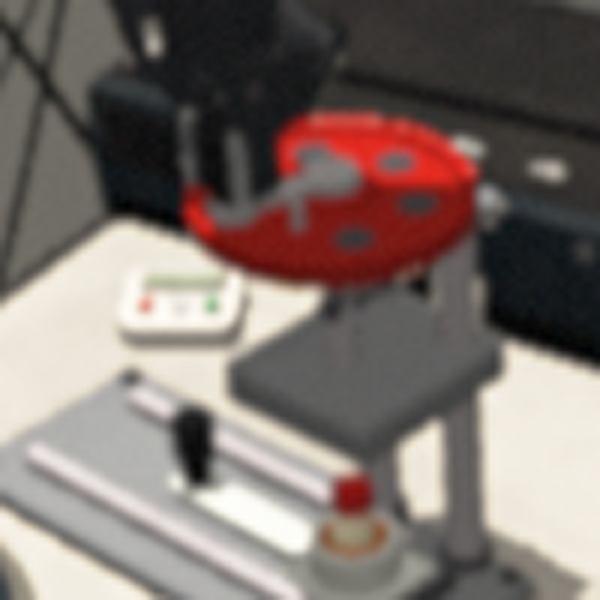

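The ram is up, the cup rim is flush, the vial is upright and the knob bears lightly (about 4 N net) on the stop. Next I'll ease off, open and rise.

Emit:
move_arm --increments '[{"tx":0.03,"ty":-0.12,"tz":0,"rx":0,"ry":0,"rz":0,"gripper":-1},{"tx":0,"ty":0,"tz":0,"rx":0,"ry":0,"rz":0,"gripper":-0.3},{"tx":0,"ty":0,"tz":0,"rx":0,"ry":0,"rz":0,"gripper":0},{"tx":0,"ty":0,"tz":0,"rx":0,"ry":0,"rz":0,"gripper":0},{"tx":0,"ty":0,"tz":0,"rx":0,"ry":0,"rz":0,"gripper":0},{"tx":0,"ty":0,"tz":-1,"rx":0,"ry":0,"rz":0,"gripper":0},{"tx":0,"ty":0,"tz":-3,"rx":0,"ry":0,"rz":0,"gripper":0},{"tx":0,"ty":0,"tz":-5,"rx":0,"ry":0,"rz":0,"gripper":0},{"tx":4,"ty":3,"tz":-2,"rx":0,"ry":0,"rz":0,"gripper":0},{"tx":4,"ty":3,"tz":0,"rx":0,"ry":0,"rz":0,"gripper":0},{"tx":0,"ty":0,"tz":0,"rx":0,"ry":0,"rz":0,"gripper":0},{"tx":0,"ty":0,"tz":0,"rx":0,"ry":0,"rz":0,"gripper":0}]' --squeeze 20

```text
clock: 24.2
eef_pos: [368.7, 237.8, 357.7]
tcp_rot: [3.141, 0.001, 2.967]
contact_force: [0.2, 0.6, -0.0]
opening: 0.501
```

```bash
python3 -c "
from h import *
s=r.sense(); print(s['clock'],s['eef_pos'],s['contact_force'],s['opening'])
T,p,d,o=wlook('w9.png',Q)
"
```

```text
24.2 [368.67317626 237.76661356 357.71641506] [ 0.23768912  0.5891825  -0.01562969] 0.5005793007594013
wheel_axis [255.  29.] 0.55 [369.5  -3.5 264. ]
crank_knob [234. 272.] 0.56 [385.8 196.8 264. ]
turn_pointer [226. 279.] 0.41 [399.  193.8 215. ]
scale [265. 247.] 0.91 [433.7 153.  215. ]
scale [301.  76.] 0.62 [443.9 -32.9 215. ]
carriage_knob [238. 344.] 0.84 [496.1 252.6  52. ]
cup_rim [237. 272.] 0.66 [476.8 144.3  50. ]
vial [231. 274.] 0.46 [474.2 145.4  32. ]
press [222. 278.] 0.79 [473.6 148.9   0. ]
carriage [225. 277.] 0.61 [477.7 146.7   0. ]
```

View pics/w9.png

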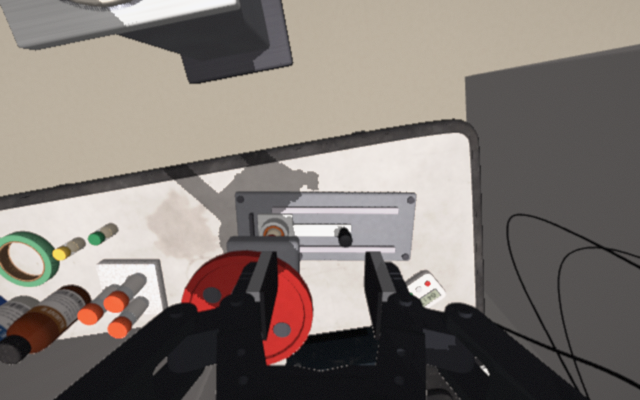

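The gripper is released and clear. As a final check I'll go back to the viewpoint of the earlier picture (w5) and compare the positions of the wheel's holes.

Emit:
move_arm --increments '[{"tx":-2,"ty":-1.8,"tz":0.6,"rx":0,"ry":0,"rz":0.2,"gripper":1},{"tx":-2,"ty":-1.8,"tz":0.6,"rx":0,"ry":0,"rz":0,"gripper":1},{"tx":-2,"ty":-1.8,"tz":0.6,"rx":0,"ry":0,"rz":0,"gripper":1},{"tx":-1.6,"ty":-1.55,"tz":0.8,"rx":0,"ry":0,"rz":0,"gripper":1},{"tx":0,"ty":0,"tz":0,"rx":0,"ry":0,"rz":0,"gripper":1},{"tx":0,"ty":0,"tz":0,"rx":0,"ry":0,"rz":0,"gripper":1},{"tx":0,"ty":0,"tz":0,"rx":0,"ry":0,"rz":0,"gripper":1}]' --squeeze 20

```text
clock: 25.4
eef_pos: [431.3, 155.5, 331.1]
tcp_rot: [3.141, 0.0, 2.96]
contact_force: [-0.3, 0.8, -0.7]
opening: 1.0
```

```bash
python3 - <<'E'
from h import *
s=r.sense(); print(s['clock'],s['eef_pos'],s['tcp_rot'])
T=wpose(); p,d=r.grab_frame('wrist'); save('w10.png',p)
T0=T.copy(); Rt=Ro.from_euler('xyz',[-3.14146031,6.88184323e-4,2.96208706]).as_matrix(); H=np.eye(4);H[:3,:3]=Rt;H[:3,3]=[431.06698795,155.89781506,331.63265111]
T0=H@np.array(r.camera_model('wrist')['hand_eye'])
C=np.array([477.2+1.1*np.cos(np.radians(10.2))-0*1,146.0])
def holes(n,T):
    i=cv2.imread('pics/'+n).astype(int); red=((i[...,2]>70)&(i[...,2]>1.8*i[...,1])).astype(np.uint8)
    reg=np.zeros_like(red); vv,uu=np.nonzero(red); 
    h=cv2.convexHull(np.stack([uu,vv],1)[(uu>235)&(uu<405)&(vv>175)&(vv<330)]); cv2.fillConvexPoly(reg,h,1)
    n,l,st,ce=cv2.connectedComponentsWithStats(((reg==1)&(red==0)).astype(np.uint8))
    for k in range(1,n):
        if 100<st[k,4]<700:
            X=watz(T,(ce[k][1],ce[k][0]),235); print(st[k,4],ce[k].round(1),'ang %.1f r %.1f'%(np.degrees(np.arctan2(X[1]-C[1],X[0]-C[0])),np.hypot(*(X[:2]-C))))
holes('w5.png',T0); print(); holes('w10.png',T)
a=cv2.imread('pics/w5.png')[160:340,220:420];b=cv2.imread('pics/w10.png')[160:340,220:420]
cv2.imwrite('pics/cmp.png',cv2.resize(np.hstack([a,b]),(800,360)))
E
```

```text
25.4 [431.25283169 155.48003294 331.12996895] [3.14117649e+00 4.94445268e-06 2.96032718e+00]
327 [276.3 234.9] ang -134.0 r 39.8
291 [278.4 276.5] ang -73.9 r 36.9
290 [356.8 276.6] ang 53.6 r 37.5
272 [317.5 296. ] ang -9.9 r 35.7

330 [277.3 234. ] ang -135.4 r 39.9
287 [278.3 276. ] ang -75.2 r 36.9
293 [356.8 277.4] ang 52.3 r 37.3
272 [317.2 296.2] ang -11.2 r 35.7
```

View pics/cmp.png

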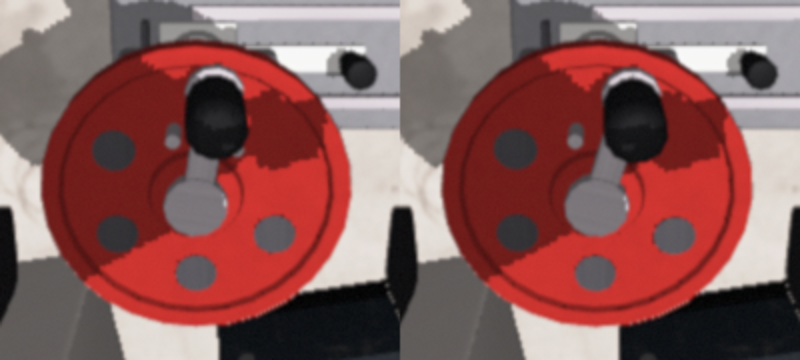

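The holes match the start picture to within 1.3°, on the clockwise side, so the wheel has made one full turn and rests on its stop. Handing in.

```bash
python3 -c "
from h import *
print(r.sign_off(), r.sense()['clock'])"
```

```text
the job is handed in; nothing more can be done
the job is handed in; nothing more can be done
```

I handed the job in at about 25 s of the 72 s. The carriage is home, the wheel has made one full turn to its stop, and the gripper is clear of everything.

- **Carriage:** I pushed the knob with the closed fingers instead of gripping it, so the gripper stayed clear of the wheel. It reached the stop at about 5 N at the tool, of which about 2 N was sliding friction. The knob then sat about where the measured axis predicted.
- **Wheel:** I gripped the crank knob with 20 N and took it clockwise once round, correcting the path from the side forces. I stopped when the push along the path rose from about 1.5 N to 5–6 N. Sideways force on the grip stayed under about 6.5 N. I then eased off, opened the jaws and backed away.
- **Wheel position:** Compared with the start picture, the wheel's holes are back in place and about 1.3° further clockwise. That fits the wheel resting lightly pressed into its springy stop.
- **Vial and cup:** Pictures showed the ram down on the vial near half a turn. By the end the ram was up, the cup rim looked flush and the vial upright.
- **Bystanders:** None appears to have moved.

I could not read the orange pointer directly: the network found it only with low confidence, in the wrong place. The end position therefore rests on the force rise and the hole comparison. Cup depth was judged by eye only.

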